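# Angle the ratchet out of a drawer that opens only part way and hold it up

## Task

Pull the top drawer of the small grey tool chest out by its handle as far as its stop lets it come. The ratchet lies lengthwise in it and is longer than the gap that opens, so tilt it up black grip first, draw it out through the gap at a slant and finish while holding it still in the gripper, all of it up in the air above the level of the chest's top and touching nothing else. Leave the drawer open and the spanner in it, and do not disturb the tape measure on the chest or the spark plugs on the bench.

Things in the scene. Friction and masses are not known exactly. Their poses are not given: they have to be found in the camera images.
- chest: small grey steel bench chest, fixed, 270 mm deep (its x), 240 wide (its y), 142 high, two drawers; origin at the centre of its underside, z up, the drawers open toward its own -x. Its front plane is at x = -135. The top plate is 8 mm thick with its underside at z = 134, so the upper lip of the opening is at x = -135, z = 134. The lower drawer is fixed shut
- top_drawer (a joint): how far the top drawer is out, in m: 0 shut to 0.12 at its stop; starts up to 0.012 open; about 4 N of friction, it stays where it is left. Open at the stop the gap between the lip and the inner face of the drawer front is 120 mm
- drawer_handle (a point): centre of the top drawer's level steel bar handle: bar 90 mm long along the chest's y, 11 mm thick, 35 mm out from the drawer front, 28 mm below the chest's top; moves with the drawer
- drawer_floor (a point): centre of the drawer's inner floor (rubber liner), 82 mm above the bench, axes as the chest's; moves with the drawer. Inside 237 mm along x (from -120 to +117) and 204 mm along y; the drawer's front is 10 mm thick and stands 42 mm above this floor, the sides and back 32 mm, a low strip 12 mm high runs along the middle; the top plate's underside is 52 mm above this floor
- ratchet: chrome ratchet, black grip, 217 mm long, flat in the drawer front to back, left or right half, grip toward the drawer front; origin: centre of its underside; length along its y: grip end +108, head end -108. 16 mm thick; grip half 24 mm wide, upright sides; head 32 wide, its square drive stands 28 mm over the underside; 0.2 to 0.4 kg, balances near y = -5
- ratchet_head (a point): point in the ratchet's head, at its y = -100, z = 10
- ratchet_butt (a point): point in the end of the ratchet's grip, at its y = +105, z = 10
- combination_spanner: flat steel combination spanner, 187 x 28 x 9 mm, lying in the other half of the same drawer; stays there; origin at the centre of its underside, length along its y
- tape_measure: yellow tape measure, 38 x 83 x 66 mm, standing on the rear of the chest's top; stays there; origin at the centre of its underside
- spark_plug_a: spark plug, 23 x 82 x 20 mm, lying on the bench to the right; stays there; origin at its underside's centre
- spark_plug_b: another spark plug of the same size beside it; stays there
There are look-alikes about, which are no part of the job. There is more than one size of the tape_measure; the job needs the largest.

How it is judged:
By the outcome, as a careful person would: the job done as asked, in the order asked, and still so for the second after the job is handed in, while the arm keeps its last pose, push and grip.
It also fails if it takes over 48 s, if anything falls off the work surface, if the arm or the gripper's body presses on something with over 40 N, if the wrist force passes 120 N, or if a joint passes its speed limit or range.

## Robot

A 6-joint arm with a two-finger parallel gripper is mounted at the origin on a cart in front of the work surface, level with it; the furniture and walls round the work are solid. World frame = base frame: x ahead of the robot, y to its left, z up, the work surface at z = 0. Lengths are in m, angles in rad, forces in N, time in s.
With the tool pointing down it reaches from about 0.35 to 0.975 m from the base axis. Payload 4.9 kg.
Tool frame: the origin (TCP) lies on the centre line of the jaws, within the pads' length; the fingertips stand manip.tip_reach ahead of it and the grasp point (between the pads) is the TCP (manip.tip_reach is the distance from the TCP to the fingertips, in m); z points along the fingers, y is the line along which they close (so a half turn about z gives the same grasp; the last joint's range is limited). The gripper opens to 85 mm and grips with 20 to 120 N. Pads are 22 mm wide; open, the fingers measure 114 mm over their backs; the gripper's body (76 mm by 85 mm) begins 54 mm behind the grasp point. The pads swing forward as they close: fully open they stand 13 mm farther back than shut.
Start: joints at [-1.316, 0.053, 1.613, -0, 1.476, -0.119], TCP at [0.228, -0.582, 0.25] pointing down, gripper open.
Joint ranges: [-3.01, 3.01], [-1.01, 2.22], [0.06, 2.58], [-1.02, 4.17], [0.09, 2.62], [-3.14, 3.14]. Speed limits (rad/s): [2.57, 2.57, 3.14, 3.14, 3.14, 3.14].

## Interface

Orientations are given as a unit quaternion [w, x, y, z].
In Python, from plant import manip gives the robot as it stands. The module is installed in compiled form; this text tells all that it offers.
- The arm moves only by the tool move_arm, never from a script. Its argument "rows" is a list of rows, each a list of 7 numbers: the shift along the tool's x, y, z in cm, then the turn, a rotation vector about the tool's x, y, z in degrees, then the opening, from -1 (shut) to 1 (fully open). In form: [[tx, ty, tz, ax, ay, az, jaw], ...]. A call has 1 to 20 rows; each row shifts and turns the commanded pose from where the row before left it, along the tool's axes as they then stand; what a row does not reach is not made up. A row lasts 1/12 s, in which the tool goes at most 41.7 mm and 7.16 degrees, less where a joint would pass 70% of its speed; a pose out of reach is approached as far as the arm can. A call is refused whole if a number of a shift passes 4.17 or a number of a turn 7.16, either way. A call with a gripper value outside its range is refused whole. The fingers move at their own pace and stop on an object; the grip force is fixed at half the most. Time passes only in rows, so rows that do not move let the fingers close. It gives the time, the measured TCP pose, the force, the opening and the grip force at its end, in the units of the state.
- manip.state(): the state, without advancing time (a new reading comes with each control period).
- manip.grab_frame(name): name is "side" or "top"; returns a dict with "img" (384x512x3 uint8, blue, green, red), "mtx" (3x3 intrinsics, pixels), "R" (3x3) and "t" (3): a world point X has camera coordinates R X + t. Camera axes: x right, y down, z forward; pixel columns grow to the right and rows downward; lengths in m; the calibration is good to about 2 mm. A picture is of the moment at which its call begins. There is no depth.
- manip.job_done(): hands the job in; it is judged then, once.
The state is a dict: "time": time; "joint_pos": joint angles; "joint_vel": joint speeds; "joint_efforts": joint torques, N m; "tool_pos": TCP position; "tool_rot": TCP orientation; "contact_force": force on the tool from outside, world axes, zero at the start; "ft_torque": the same for the moment, N m; "gripper_width": opening from 0.0 (shut) to 1.0 (fully open); "grasp_force": force on a finger pad.
Only numpy, scipy, OpenCV 4.12 (cv2) and the standard library are available. Lean on these libraries where they do the work, as an engineer would, in place of code of your own. Each camera call takes 0.05 s, during which the arm holds its last target. There are 200 camera calls.

## Working session

There is one attempt and no reset: what is moved stays moved. The work goes in short steps, Python scripts to look and compute and a tool call to move; the robot and the scene stay as the last step left them, time stands still between calls to the robot, and variables do not carry over. Pictures are saved under pics/ and viewed, at most 10 in all, crops included, and the job is handed in when it is done.

Besides the shell and the picture viewer there is one more tool, called after "Call:" as name(argument=value, ...) on one line, values as JSON. move_arm: Moves the arm, as the interface text tells. Its arguments: {"type":"object","properties":{"rows":{"type":"array","items":{"type":"array","items":{"type":"number"}}}},"required":["rows"]}

```bash
mkdir -p pics
python3 - <<'E'
from plant import manip
import cv2,json
s=manip.state();print({k:s[k] for k in('time','tool_pos','tool_rot','gripper_width')},manip.tip_reach)
for n in('side','top'):
    f=manip.grab_frame(n);cv2.imwrite(f'pics/{n}0.png',cv2.resize(f['img'],None,fx=1.5,fy=1.5,interpolation=cv2.INTER_CUBIC))
    print(n,f['mtx'].tolist(),f['R'].tolist(),f['t'].tolist())
E
```

```text
{'time': 0.0, 'tool_pos': array([ 0.22807081, -0.58126916,  0.24906589]), 'tool_rot': array([-1.02831727e-03,  9.82586699e-01,  1.85801823e-01, -6.03442317e-05]), 'gripper_width': 0.9987614252315001} 0.019
side [[391.545236777167, 0.0, 258.279185877797], [0.0, 391.545236777167, 188.96933761264322], [0.0, 0.0, 1.0]] [[-0.8267308337748412, -0.562412952213075, -0.014415258198482215], [-0.20917687333051724, 0.3310679111638218, -0.920129922272552], [0.5222654154255518, -0.7576844391833562, -0.3913478330970782]] [0.4416793664721783, 0.174967061136302, 1.0982360589073188]
top [[380.71385494375124, 0.0, 251.91399474279376], [0.0, 380.71385494375124, 184.7728820966651], [0.0, 0.0, 1.0]] [[-0.018492882473373964, -0.9998263668947066, -0.0022911481746063227], [-0.9897619980477683, 0.01863099949069183, -0.1415064418267509], [0.14152455800431168, -0.00034917060280558306, -0.9899346834824885]] [0.08104196912717013, 0.5174292479037909, 1.1593701761230677]
```

View pics/side0.png

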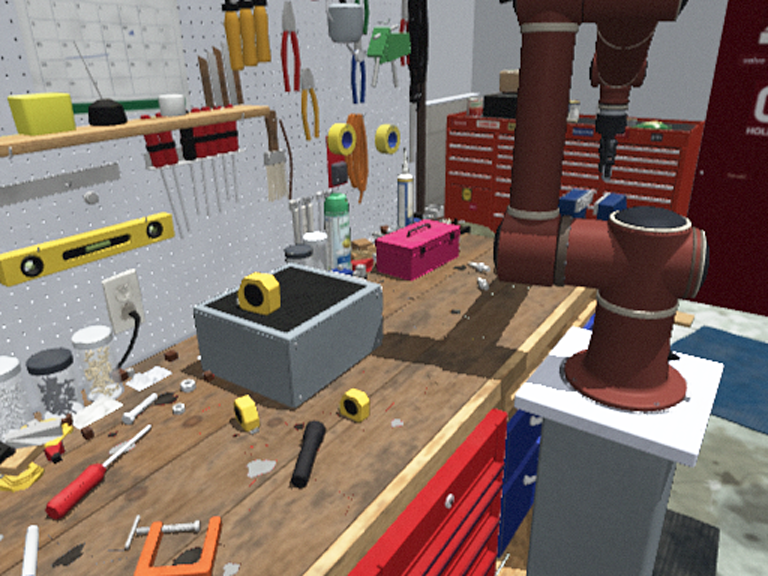

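View pics/top0.png

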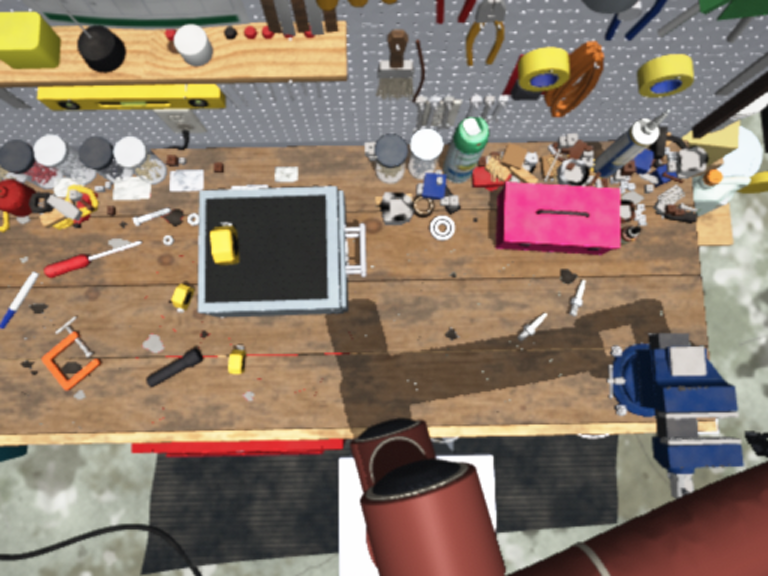

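The chest opens toward world -y: the handle is at about (357,250) in the top view. I'll enlarge this area.

```bash
cat > h.py <<'E'
from plant import manip
import cv2,numpy as np
from scipy.spatial.transform import Rotation as Rn
def ray(f,u,v,z):
    d=f['R'].T@np.linalg.solve(f['mtx'],[u,v,1]);c=-f['R'].T@f['t'];return c+d*(z-c[2])/d[2]
def proj(f,X):
    p=f['mtx']@(f['R']@np.array(X)+f['t']);return p[:2]/p[2]
def crop(f,u0,v0,w,h,k,name):
    cv2.imwrite('pics/'+name,cv2.resize(f['img'][v0:v0+h,u0:u0+w],None,fx=k,fy=k,interpolation=cv2.INTER_CUBIC))
def st():
    s=manip.state();R=Rn.from_quat(np.roll(s['tool_rot'],-1)).as_matrix()
    return s,R
E
python3 - <<'E'
from h import *
f=manip.grab_frame('top');crop(f,125,115,130,100,6,'topc.png')
E
```

```text
(no output)
```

View pics/topc.png

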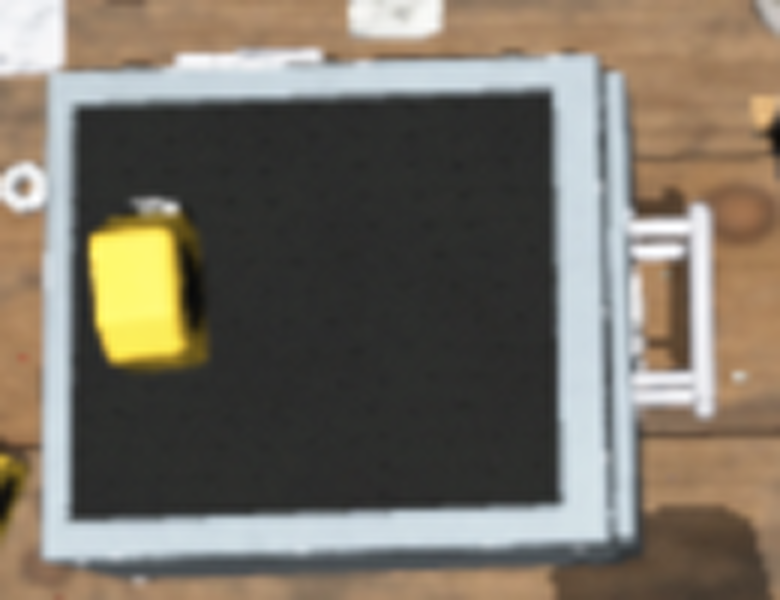

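Run:
```python
from h import *
f=manip.grab_frame('top')
P=np.array([ray(f,124.6+x/6,114.6+y/6,.142) for x,y in((50,72),(598,57),(608,545),(43,558))])
print(P[:,:2].round(4)); c=P.mean(0)
d=(P[0]+P[3]-P[1]-P[2]);print('c',c,'yaw',np.degrees(np.arctan2(d[1],d[0])),np.degrees(np.arctan2(*(P[3]-P[0])[1::-1])), [np.linalg.norm(P[i]-P[i-1]) for i in range(4)])
H=[ray(f,124.6+x/6,114.6+y/6,.1165) for x,y in((701,205),(706,412))];print(H,(H[0]+H[1])/2)
```

```text
[[0.6825 0.4167]
 [0.6849 0.1491]
 [0.4459 0.1463]
 [0.4447 0.4139]]
c [0.564522   0.28150579 0.142     ] yaw 90.38544758964136 -179.3241751525923 [np.float64(0.23776273682813406), np.float64(0.2676179238953471), np.float64(0.2390263578004083), np.float64(0.26757791826293315)]
[array([0.61610867, 0.10053972, 0.1165    ]), array([0.51246349, 0.09960851, 0.1165    ])] [0.56428608 0.10007411 0.1165    ]
```

Call:
move_arm(rows=[[0,0,0,0,0,7,-0.45],[0,0,0,0,0,7,-0.45],[0,0,0,0,0,7,-0.45],[1.8,-3.6,0,0,0,0,-0.45],[1.8,-3.6,0,0,0,0,-0.45],[1.8,-3.6,0,0,0,0,-0.45],[1.8,-3.6,0,0,0,0,-0.45],[1.8,-3.6,0,0,0,0,-0.45],[1.8,-3.6,0,0,0,0,-0.45],[1.8,-3.6,0,0,0,0,-0.45],[1.8,-3.6,0,0,0,0,-0.45],[1.8,-3.6,0,0,0,0,-0.45],[1.8,-3.6,0,0,0,0,-0.45],[1.8,-3.6,0,0,0,0,-0.45],[1.8,-3.6,0,0,0,0,-0.45],[1.8,-3.6,0,0,0,0,-0.45],[1.8,-3.6,0,0,0,0,-0.45],[1.8,-3.6,0,0,0,0,-0.45],[1.8,-3.6,0,0,0,0,-0.45],[1.8,-3.6,0,0,0,0,-0.45]])

```text
time: 1.87
tool_pos: [0.5301, 0.0345, 0.2503]
tool_rot: [0.0, 1.0, 0.004, 0.0]
contact_force: [1.3, -1.0, 0.2]
gripper_width: 0.273
grasp_force: 0.0
```

Call:
move_arm(rows=[[1.6,-3.2,0,0,0,0,-0.45],[1.5,-3.2,0,0,0,0,-0.45],[0,0,3,0,0,0,-0.45],[0,0,3,0,0,0,-0.45],[0,0,2,0,0,0,-0.45],[0,0,0,0,0,0,-0.45],[0,0,0,0,0,0,-0.45]])

```text
time: 2.45
tool_pos: [0.5593, 0.0966, 0.1689]
tool_rot: [0.0, 1.0, 0.004, -0.002]
contact_force: [0.3, -0.5, -0.1]
gripper_width: 0.278
grasp_force: 0.0
```

Run:
```python
from h import *
s,R=st();print(s['tool_pos'],s['gripper_width'])
f=manip.grab_frame('side');a=f['img'][160:270,120:260];b=manip.grab_frame('top')['img'][115:225,125:265]
cv2.imwrite('pics/c1.png',cv2.resize(np.vstack([a,b])[:],None,fx=2.7,fy=2.7,interpolation=cv2.INTER_CUBIC)) if 0 else cv2.imwrite('pics/c1.png',cv2.resize(np.hstack([a,b]),None,fx=2.8,fy=2.8,interpolation=cv2.INTER_CUBIC))
```

```text
[0.55931547 0.09663492 0.1689482 ] 0.27817245976486454
```

View pics/c1.png

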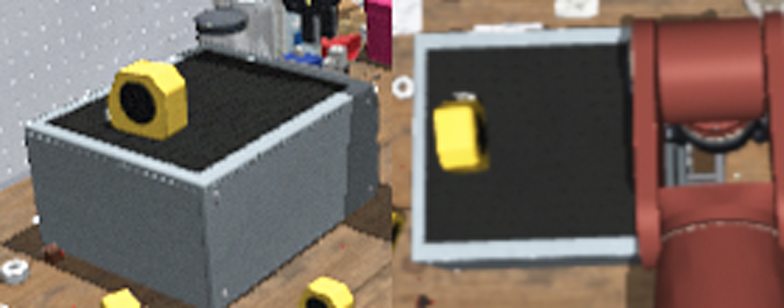

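Call:
move_arm(rows=[[0.4,-0.15,1.5,0,0,0,-0.45],[0,0,1.2,0,0,0,-0.45],[0,0,1.0,0,0,0,-0.45],[0,0,1.0,0,0,0,-0.45],[0,0,1.0,0,0,0,-0.45],[0,0,0,0,0,0,-0.45]])

```text
time: 3.05
tool_pos: [0.5626, 0.098, 0.1105]
tool_rot: [0.0, 1.0, 0.004, -0.002]
contact_force: [-0.7, 0.6, -0.4]
gripper_width: 0.277
grasp_force: 0.0
```

No contact; close.

Call:
move_arm(rows=[[0,0,0,0,0,0,-1],[0,0,0,0,0,0,-1],[0,0,0,0,0,0,-1],[0,0,0,0,0,0,-1]])

```text
time: 3.38
tool_pos: [0.5635, 0.0985, 0.1125]
tool_rot: [-0.0, 1.0, 0.004, -0.001]
contact_force: [-1.1, 3.3, -6.9]
gripper_width: 0.104
grasp_force: 58.3
```

Call:
move_arm(rows=[[0,1,0,0,0,0,-1],[0,1,0,0,0,0,-1],[0,1,0,0,0,0,-1],[0,1,0,0,0,0,-1],[0,1,0,0,0,0,-1],[0,1,0,0,0,0,-1],[0,1,0,0,0,0,-1],[0,1,0,0,0,0,-1],[0,1,0,0,0,0,-1],[0,1,0,0,0,0,-1],[0,0.5,0,0,0,0,-1],[0,0,0,0,0,0,-1]])

```text
time: 4.38
tool_pos: [0.5649, -0.0088, 0.1126]
tool_rot: [0.001, 1.0, 0.003, -0.0]
contact_force: [2.6, -3.0, -12.3]
gripper_width: 0.103
grasp_force: 58.4
```

Call:
move_arm(rows=[[0,0.3,0,0,0,0,-1],[0,0.3,0,0,0,0,-1],[0,0.3,0,0,0,0,-1],[0,0.2,0,0,0,0,-1],[0,0.2,0,0,0,0,-1],[0,0,0,0,0,0,-1]])

```text
time: 4.88
tool_pos: [0.565, -0.0186, 0.1126]
tool_rot: [-0.002, 1.0, 0.004, -0.0]
contact_force: [3.2, 6.1, -12.9]
gripper_width: 0.107
grasp_force: 58.7
```

Call:
move_arm(rows=[[0,0.3,0,0,0,0,-1],[0,0.3,0,0,0,0,-1],[0,0,0,0,0,0,-1]])

```text
time: 5.13
tool_pos: [0.565, -0.0188, 0.1125]
tool_rot: [-0.008, 1.0, 0.004, -0.0]
contact_force: [5.1, 25.5, -10.5]
gripper_width: 0.106
grasp_force: 59.3
```

Call:
move_arm(rows=[[0,-0.4,0,0,0,0,-1],[0,-0.4,0,0,0,0,-1],[0,0,0,0,0,0,-0.45],[0,0,0,0,0,0,-0.45],[0,0,0,0,0,0,-0.45],[0,0,-1,0,0,0,-0.45],[0,0,-2,0,0,0,-0.45],[0,0,-4,0,0,0,-0.45],[0,0,-4,0,0,0,-0.45],[0,0,-4,0,0,0,-0.45],[-2,3.5,0,0,0,0,-0.45],[-2,3.5,0,0,0,0,-0.45],[-2,3.5,0,0,0,0,-0.45],[-2,3.5,0,0,0,0,-0.45],[-2,3.5,0,0,0,0,-0.45],[-2,3.5,0,0,0,0,-0.45],[-2,3.5,0,0,0,0,-0.45]])

```text
time: 6.55
tool_pos: [0.4258, -0.2658, 0.2657]
tool_rot: [0.001, 1.0, 0.003, 0.001]
contact_force: [0.3, -0.6, 1.4]
gripper_width: 0.274
grasp_force: 0.0
```

Run:
```python
from h import *
s,R=st();print(s['tool_pos'],s['joint_pos'])
f=manip.grab_frame('top');crop(f,125,115,160,115,5,'c2.png')
```

```text
[ 0.42576057 -0.26579569  0.26569275] [-7.06378416e-01 -2.59089159e-01  1.87643569e+00 -1.59471589e-04
  1.52092665e+00  8.57525773e-01]
```

View pics/c2.png

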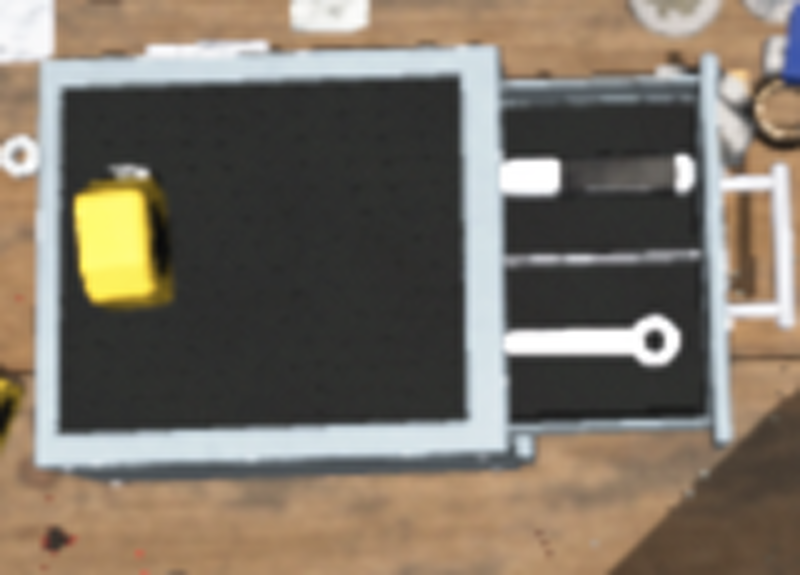

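The ratchet is in the far (upper) half. Its centreline runs from (530,177) to the butt at (694,174), and the spanner is in the near half.

Run:
```python
from h import *
f=manip.grab_frame('top')
for n,x,y,z in(('chrome',530,177,.098),('ctop',545,158,.098),('cbot',545,195,.098),('mid',620,174.5,.098),('butt',694,174,.092),('frontedge in',703,250,.124),('lip',503,300,.142),('handle',783,170,.1165),('handle',790,325,.1165),('divider',600,260,.094)):
    print(n,ray(f,124.6+x/5,114.6+y/5,z).round(4))
```

```text
chrome [0.6174 0.1338 0.098 ]
ctop [0.629  0.1246 0.098 ]
cbot [0.6061 0.1249 0.098 ]
mid [0.6179 0.0794 0.098 ]
butt [0.6188 0.0345 0.092 ]
frontedge in [0.5654 0.0313 0.124 ]
lip [0.5348 0.1476 0.142 ]
handle [ 0.6144 -0.0176  0.1165]
handle [ 0.5211 -0.019   0.1165]
divider [0.5664 0.0924 0.094 ]
```

Call:
move_arm(rows=[[0,0,0,0,0,-7,0],[0,0,0,0,0,-7,0],[0,0,0,0,0,-7,0],[0,0,0,0,0,-7,0],[0,0,0,0,0,-7,0],[0,0,0,0,0,-7,0],[0,0,0,0,0,-7,0],[0,0,0,0,0,-7,0],[0,0,0,0,0,-7,0],[0,0,0,0,0,-7,0],[0,0,0,0,0,-7,0],[0,0,0,0,0,-7,0],[0,0,0,0,0,-6,0],[3.5,1.9,0,0,0,0,0],[3.5,1.9,0,0,0,0,0],[3.5,1.9,0,0,0,0,0],[3.5,1.9,0,0,0,0,0],[3.5,1.9,0,0,0,0,0],[3.5,1.9,0,0,0,0,0],[3.5,1.9,0,0,0,0,0]])

```text
time: 8.32
tool_pos: [0.5591, -0.0154, 0.2653]
tool_rot: [0.001, 0.704, 0.71, 0.001]
contact_force: [0.4, -1.6, -0.1]
gripper_width: 0.496
grasp_force: 0.0
```

Call:
move_arm(rows=[[3.5,1.9,0,0,0,0,0],[3.5,1.9,0,0,0,0,0],[3.0,1.9,0,0,0,0,0],[0,0,0,0,0,0,0],[0,0,0,0,0,0,0],[0,0,0,0,0,0,0]])

```text
time: 8.82
tool_pos: [0.6144, 0.0827, 0.2643]
tool_rot: [0.0, 0.704, 0.71, 0.0]
contact_force: [0.1, -1.2, 0.5]
gripper_width: 0.498
grasp_force: 0.0
```

Call:
move_arm(rows=[[0.2,0.35,2,0,0,0,0],[0,0,3,0,0,0,0],[0,0,3,0,0,0,0],[0,0,2.5,0,0,0,0],[0,0,2,0,0,0,0],[0,0,1.5,0,0,0,0],[0,0,1,0,0,0,0],[0,0,0.4,0,0,0,0],[0,0,0,0,0,0,0],[0,0,0,0,0,0,0]])

```text
time: 9.65
tool_pos: [0.6185, 0.0841, 0.1106]
tool_rot: [0.001, 0.705, 0.709, 0.001]
contact_force: [-0.3, 0.6, -0.2]
gripper_width: 0.5
grasp_force: 0.0
```

Call:
move_arm(rows=[[0,0,0.5,0,0,0,0],[0,0,0,0,0,0,0],[0,0,0,0,0,0,-1],[0,0,0,0,0,0,-1],[0,0,0,0,0,0,-1],[0,0,0,0,0,0,-1],[0,0,0,0,0,0,-1]])

```text
time: 10.23
tool_pos: [0.6186, 0.0846, 0.1053]
tool_rot: [0.001, 0.705, 0.71, 0.001]
contact_force: [-0.6, -0.7, 3.7]
gripper_width: 0.256
grasp_force: 59.5
```

Call:
move_arm(rows=[[0,0,-0.2,0,0,0,-1],[0.15,0,-0.87,0,-3,0,-1],[0.15,0,-0.87,0,-3,0,-1],[0.15,0,-0.87,0,-3,0,-1],[0.15,0,-0.87,0,-3,0,-1],[0.15,0,-0.87,0,-3,0,-1],[0,0,0,0,0,0,-1],[0,0,0,0,0,0,-1]])

```text
time: 10.9
tool_pos: [0.6171, 0.0973, 0.1475]
tool_rot: [0.092, 0.698, 0.704, -0.092]
contact_force: [-0.2, 0.2, -2.7]
gripper_width: 0.263
grasp_force: 58.9
```

Run:
```python
from h import *
s,R=st();print(s['tool_pos'],R.round(3).tolist(),s['contact_force'],s['ft_torque'])
f=manip.grab_frame('side');a=f['img'][100:260,120:330];b=manip.grab_frame('top')['img'][100:260,125:335]
cv2.imwrite('pics/c3.png',cv2.resize(np.hstack([a,b]),None,fx=1.9,fy=1.9,interpolation=cv2.INTER_CUBIC))
```

```text
[0.61712724 0.09729313 0.14748786] [[-0.009, 1.0, 0.001], [0.966, 0.009, -0.257], [-0.257, -0.002, -0.966]] [-0.24435362  0.24430469 -2.74228171] [ 0.30538838 -0.02409194 -0.02690423]
```

View pics/c3.png

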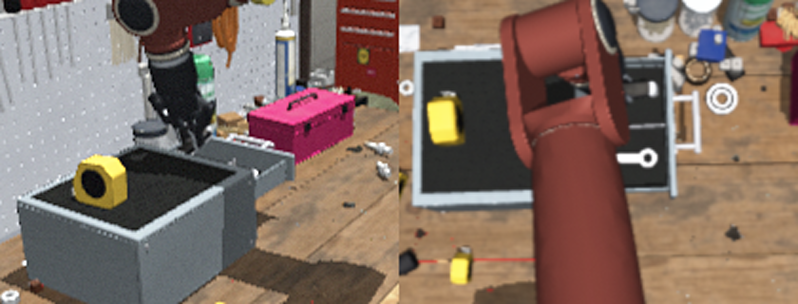

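Run:
```python
from h import *
s,R=st();f=manip.grab_frame('top');p=s['tool_pos']
for d in(0,5,10,15,20):
    Q=Rn.from_rotvec([0,np.radians(-d),0]).as_matrix()
    c=np.array([0,0,.012])
    b=p+R@(c+Q@np.array([-.052,0,.003]));h=p+R@(c+Q@np.array([.166,0,.010]))
    print(d,b.round(4),proj(f,b).round(1),'head',h.round(4))
crop(f,210,115,80,60,8,'c4.png')
```

```text
0 [0.6173 0.0423 0.146 ] [261.2 145.6] head [0.6157 0.2511 0.0831]
5 [0.6173 0.0434 0.1504] [260.9 145.2] head [0.6157 0.246  0.0695]
10 [0.6173 0.0449 0.1547] [260.4 144.9] head [0.6157 0.2396 0.0565]
15 [0.6173 0.0467 0.1589] [259.8 144.5] head [0.6157 0.2322 0.044 ]
20 [0.6173 0.049  0.1628] [259.  144.2] head [0.6157 0.2237 0.0323]
```

View pics/c4.png

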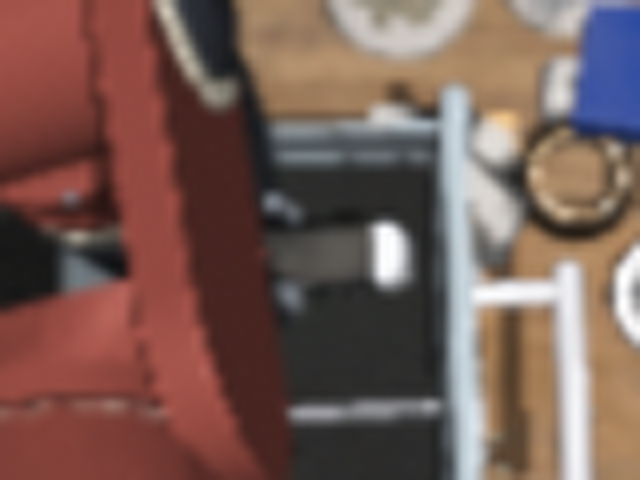

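The butt end is at about u=261 in the frame, which matches a rigid hold at a 15° tilt. Now I'll draw it out at a slant.

Call:
move_arm(rows=[[-1.17,0,-0.21,0,-1.5,0,-1],[-1.16,0,-0.18,0,-1.5,0,-1],[-1.15,0,-0.14,0,-1.5,0,-1],[-1.14,0,-0.11,0,-1.5,0,-1],[-1.14,0,-0.08,0,-1.5,0,-1],[0,0,0,0,0,0,-1]])

```text
time: 11.55
tool_pos: [0.6178, 0.0422, 0.1729]
tool_rot: [0.138, 0.691, 0.695, -0.138]
contact_force: [-0.0, 0.7, -4.1]
gripper_width: 0.257
grasp_force: 59.0
```

Call:
move_arm(rows=[[-1.13,0,-0.05,0,-1.5,0,-1],[-1.12,0,-0.02,0,-1.5,0,-1],[-1.1,0,0.01,0,-1.5,0,-1],[-1.09,0,0.04,0,-1.5,0,-1],[-1.08,0,0.07,0,-1.5,0,-1],[-1.13,0,0.54,0,0,0,-1],[-1.13,0,0.54,0,0,0,-1],[0,0,0,0,0,0,-1],[0,0,0,0,0,0,-1]])

```text
time: 12.3
tool_pos: [0.6184, -0.0321, 0.1981]
tool_rot: [0.183, 0.681, 0.685, -0.182]
contact_force: [-0.5, -0.3, -3.3]
gripper_width: 0.261
grasp_force: 59.1
```

Run:
```python
from h import *
s,R=st();p=s['tool_pos'];print(p,'head end',p+R@np.array([.166,0,.0235]),'drive',p+R@np.array([.15,0,-.0045]),s['ft_torque'])
f=manip.grab_frame('side');a=f['img'][100:260,120:330];b=manip.grab_frame('top')['img'][100:260,125:335]
cv2.imwrite('pics/c5.png',cv2.resize(np.hstack([a,b]),None,fx=1.9,fy=1.9,interpolation=cv2.INTER_CUBIC))
```

```text
[ 0.61839518 -0.03209586  0.19808605] head end [0.61763662 0.10003627 0.09489315] drive [0.61765005 0.10014119 0.12714201] [0.36676828 0.01756807 0.00196935]
```

View pics/c5.png

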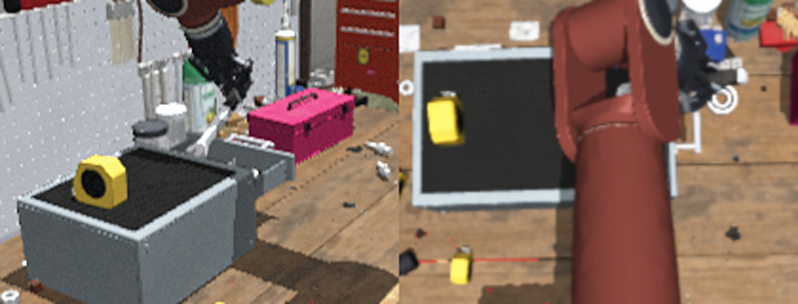

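Call:
move_arm(rows=[[-0.5,0,-0.87,0,0,0,-1],[-1,0,-1.73,0,0,0,-1],[-1,0,-1.73,0,0,0,-1],[-1,0,-1.73,0,0,0,-1],[-1,0,-1.73,0,0,0,-1],[-1,0,-1.73,0,0,0,-1],[-0.5,0,-0.87,0,0,0,-1],[0,0,0,0,0,0,-1],[0,0,0,0,0,0,-1],[0,0,0,0,0,0,-1],[0,0,0,0,0,0,-1]])

```text
time: 13.32
tool_pos: [0.618, -0.0311, 0.3162]
tool_rot: [0.182, 0.68, 0.686, -0.184]
contact_force: [-0.4, -0.1, -4.2]
gripper_width: 0.264
grasp_force: 59.1
```

Run:
```python
from h import *
s,R=st();p=s['tool_pos'];f=manip.grab_frame('side')
for n,c in(('head',[.166,0,.0235]),('butt',[-.052,0,.015])):
    X=p+R@np.array(c);print(n,X,proj(f,X))
a=f['img'][60:260,120:330];b=manip.grab_frame('top')['img'][60:260,125:335]
cv2.imwrite('pics/c6.png',cv2.resize(np.hstack([a,b]),None,fx=1.9,fy=1.9,interpolation=cv2.INTER_CUBIC))
```

```text
head [0.61662635 0.10096013 0.21284395] [218.53276951 152.80069442]
butt [ 0.61841401 -0.08359981  0.32916542] [250.39189832 106.67599431]
```

View pics/c6.png

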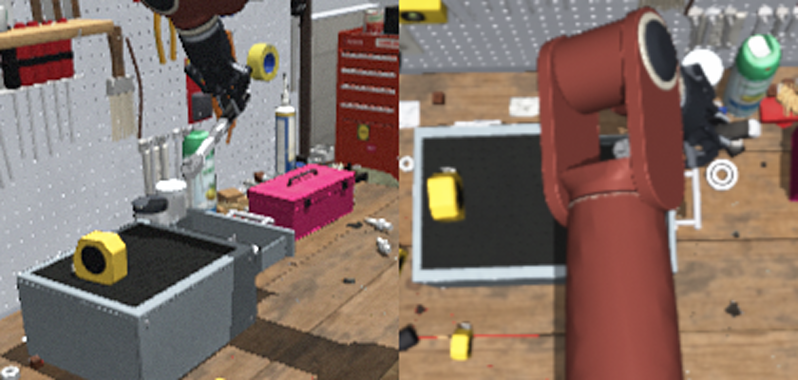

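The ratchet is held clear above the chest. Its head is at about (190,175) in the crop, which matches the predicted position. The drawer is open and the tape measure hasn't moved.

```bash
python3 -c "
from plant import manip
print(manip.job_done())"
```

```text
the job is handed in; nothing more can be done
None
```

I pulled the drawer to its stop, drew the ratchet out butt first at a slant, and handed in the job at about 13 s with it held still, its lowest end about 70 mm above the chest's top; the verdict was not reported.

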